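# Clear the trimming station and load it for the next batch

### The arm

A 6-joint arm with a two-finger parallel gripper is mounted at the origin on the work surface. World frame = base frame: x ahead of the robot, y to its left, z up, the work surface at z = 0. Lengths are in m, angles in rad, forces in N, time in s.
With the tool pointing down it reaches from about 0.325 to 0.775 m from the base axis. Payload 5.5 kg.
Tool frame: the origin (TCP) lies midway between the tips of the shut fingers; the grasp point (between the pads) lies 19 mm behind it; z points along the fingers, y is the line along which they close (so a half turn about z gives the same grasp; the last joint's range is limited). The gripper opens to 88 mm and grips with 3 to 60 N. Pads are 20 mm wide; open, the fingers measure 115 mm over their backs; the gripper's body (75 mm by 178 mm) begins 61 mm behind the grasp point.
Start: joints at [1.251, 0.091, 1.231, -0, 1.82, -0.057], TCP at [0.156, 0.579, 0.223] pointing down, gripper open.
Joint ranges: [-2.87, 2.87], [-0.86, 2.18], [0.17, 2.46], [-1.51, 4.65], [0.06, 2.69], [-2.65, 2.65]. Speed limits (rad/s): [2.57, 2.57, 3.01, 3.14, 3.14, 3.14].

### API

Orientations are given as a unit quaternion [w, x, y, z].
In Python, from station import ctrl, imaging gives the robot as it stands.
- The arm moves only by the tool send_rows, never from a script. Its argument "deltas" is a list that holds one entry, the list of rows, each a list of 7 numbers: the shift along the tool's x, y, z in m, then the turn, a rotation vector about the tool's x, y, z in degrees, then the closure, from -1 (fully open) to 1 (shut). A call has 1 to 8 rows; each row is the pose to reach, as a shift and turn from the pose commanded when the call began, along the tool's axes at that moment; what a row does not reach only later rows make up. A row lasts 1/12 s, in which the tool goes at most 41.7 mm and 7.16 degrees, less where a joint would pass 70% of its speed; a pose out of reach is approached as far as the arm can. A call with a gripper value outside its range is refused whole. The fingers move at their own pace and stop on an object; "force" is the grip in N (left out, the last holds). Time passes only in rows, so rows that repeat a pose let the fingers close. It gives the time, the measured TCP pose, the force, the opening and the grip force at its end, in the units of the state.
- ctrl.get_state(): the state, without advancing time (a new reading comes with each control period).
- imaging.grab_frame(name): name is "side" or "top" or "wrist"; returns a dict with "pixels" (400x640x3 uint8, red, green, blue), "camera_matrix" (3x3 intrinsics, pixels), "T" (4x4, takes a point from camera to world coordinates); the wrist camera has in their place "mount" (4x4, takes a point from camera to tool coordinates, whose origin is the TCP and whose axes are the flange's). Camera axes: x right, y down, z forward; pixel columns grow to the right and rows downward; lengths in m; the calibration is good to about 2 mm. A picture is of the moment at which its call begins: read the wrist's pose just before it. There is no depth.
- ctrl.close_job(): hands the job in; it is judged then, once.
The state is a dict: "clock": time; "q": joint angles; "joint_vel": joint speeds; "effort": joint torques, N m; "position": TCP position; "eef_rot": TCP orientation; "contact_force": force on the tool from outside, world axes, zero at the start; "moment": the same for the moment, N m; "gripper_width": finger opening in m; "finger_force": force on a finger pad.
Only numpy, scipy, OpenCV 4.12 (cv2) and the standard library are available. Lean on these libraries where they do the work, as an engineer would, in place of code of your own. Each camera call takes 0.05 s, during which the arm holds its last target. There are 200 camera calls.

### The job

Get the trimming station ready for the next batch: open its scrap drawer, pull the scraper (not the brush) up out of the upright holder and use it to push every black offcut off the metal top over the open front edge into the drawer, without touching the offcuts on the top with the fingers. Stand the scraper back in its empty holder slot, shut the drawer fully, and stand the two metal connector shells upright on the cleared top, inside its rims. Leave the brush, the dark connectors, the cup and the jar undisturbed.

Things in the scene. Friction and masses are not known exactly. Their poses are not given: they have to be found in the camera images.
- station: fixed low cabinet 250 deep (x) x 280 wide (y) x 115 mm high, scrap drawer below a flat metal top at z 115. Origin: centre of its underside; local -x is the front. Rims 12 mm high stand on the top at both sides (inner faces y +-118) and the back (inner face x +117); the front edge at x -125 is open: what is pushed over it drops into the drawer if that is open.
- drawer (a joint): slide of the scrap drawer in the station, m: 0 shut, up to 0.17 out towards the station's front (its local -x). It stays where it is left.
- drawer_pull (a point): centre of the drawer's pull: a level bar 110 mm long across the station's width, 14 mm thick (front to back), 18 mm high, 75 mm above the table, 50 mm in front of the drawer's front panel. Moves with the drawer.
- drawer_in (a point): centre of the drawer's inner floor, 11 mm above the table; axes as the station's; moves with the drawer. Inside 224 mm front to back (x -115 to +109), 226 mm across; walls 82 mm above this floor. Drawer shut: this point is under the station's middle.
- holder: black upright tool holder fixed to the table, 131 (x) x 162 (y) x 66 mm high, open at the top, with two equal slots side by side at x -37.5 and +37.5; each slot is 40 mm wide in x, 146 mm long in y, its floor 8 mm above the table. Origin: centre of its underside.
- scraper: scraper standing in a holder slot, 180 mm tall. Origin: centre of its underside. Bottom: straight black block 130 mm long (its y) x 20 thick (its x) x 30 high; metal clamp up to z 46 (24 thick); then an upright flat grey handle 34 mm wide (y) x 20 thick (x), z 46 to 180. 150 to 310 g.
- brush: bench brush standing in the holder's other slot: wooden, with a thin round handle and a ball end, 143 mm tall. Leave it there. Origin: centre of its underside.
- offcut0: offcut of stiff black plastic strip, 60 (its x) x 20 (y) x 12 mm (z), about 25 g, lying on the station's top at the start. Origin: centre of its underside. There are 3 to 6 of these; absent ones read None.
- offcut1: offcut of stiff black plastic strip, 60 (its x) x 20 (y) x 12 mm (z), about 25 g, lying on the station's top at the start. Origin: centre of its underside. There are 3 to 6 of these; absent ones read None.
- offcut2: offcut of stiff black plastic strip, 60 (its x) x 20 (y) x 12 mm (z), about 25 g, lying on the station's top at the start. Origin: centre of its underside. There are 3 to 6 of these; absent ones read None.
- offcut3: offcut of stiff black plastic strip, 60 (its x) x 20 (y) x 12 mm (z), about 25 g, lying on the station's top at the start. Origin: centre of its underside. There are 3 to 6 of these; absent ones read None.
- offcut4: offcut of stiff black plastic strip, 60 (its x) x 20 (y) x 12 mm (z), about 25 g, lying on the station's top at the start. Origin: centre of its underside. There are 3 to 6 of these; absent ones read None.
- offcut5: offcut of stiff black plastic strip, 60 (its x) x 20 (y) x 12 mm (z), about 25 g, lying on the station's top at the start. Origin: centre of its underside. There are 3 to 6 of these; absent ones read None.
- connector0: dark round connector standing on the table, 42 mm across, 62 mm high; a bystander. Origin: centre of its underside.
- connector1: dark round connector standing on the table, 42 mm across, 62 mm high; a bystander. Origin: centre of its underside.
- shell0: bare metal connector shell standing upright on the table, 160 g: round foot 60 mm across and 12 mm high, then a plain cylinder 44 mm across up to z 75 mm. To be loaded onto the station's top. Origin: centre of its underside.
- shell1: bare metal connector shell standing upright on the table, 160 g: round foot 60 mm across and 12 mm high, then a plain cylinder 44 mm across up to z 75 mm. To be loaded onto the station's top. Origin: centre of its underside.
- cup: brown card cup, 72 mm across, 90 mm high; a bystander. Origin: centre of its underside.
- jar: small jar, 60 mm across, 85 mm high; a bystander. Origin: centre of its underside.
Things that resemble listed ones, but are neither listed nor needed, are in the scene too. What is shaped like the offcut0 but green is not meant. Leave any red look-alike of the shell0 alone.

How it is judged:
On the way, in this order (a step that is already met when the one before it is completed fails the run):
1. the scraper has been pulled up out of the holder (z of scraper in the frame of holder above 0.07 m), for 0.1 s.
2. every offcut lies in the drawer, while the scraper is out of the holder (x of offcut0 in the frame of drawer_in between -0.125 and 0.115 m and y of offcut0 in the frame of drawer_in between -0.116 and 0.116 m and z of offcut0 in the frame of drawer_in between -0.01 and 0.08 m and x of offcut1 in the frame of drawer_in between -0.125 and 0.115 m and y of offcut1 in the frame of drawer_in between -0.116 and 0.116 m and z of offcut1 in the frame of drawer_in between -0.01 and 0.08 m and x of offcut2 in the frame of drawer_in between -0.125 and 0.115 m and y of offcut2 in the frame of drawer_in between -0.116 and 0.116 m and z of offcut2 in the frame of drawer_in between -0.01 and 0.08 m and x of offcut3 in the frame of drawer_in between -0.125 and 0.115 m and y of offcut3 in the frame of drawer_in between -0.116 and 0.116 m and z of offcut3 in the frame of drawer_in between -0.01 and 0.08 m and x of offcut4 in the frame of drawer_in between -0.125 and 0.115 m and y of offcut4 in the frame of drawer_in between -0.116 and 0.116 m and z of offcut4 in the frame of drawer_in between -0.01 and 0.08 m and x of offcut5 in the frame of drawer_in between -0.125 and 0.115 m and y of offcut5 in the frame of drawer_in between -0.116 and 0.116 m and z of offcut5 in the frame of drawer_in between -0.01 and 0.08 m and (z of scraper in the frame of holder above 0.05 m or horizontal distance between scraper and holder above 0.12 m)), for 0.2 s.
At the end, for the whole second after the job is handed in: Every offcut is inside the drawer and at rest, the drawer is shut to within 6 mm, and the scraper is released, standing (leaning under 0.5 rad) on the floor of a holder slot; both shells stand upright (within 0.15 rad), at rest, on the station's top inside its rims (x of offcut0 in the frame of drawer_in between -0.125 and 0.115 m and y of offcut0 in the frame of drawer_in between -0.116 and 0.116 m and z of offcut0 in the frame of drawer_in between -0.01 and 0.08 m and x of offcut1 in the frame of drawer_in between -0.125 and 0.115 m and y of offcut1 in the frame of drawer_in between -0.116 and 0.116 m and z of offcut1 in the frame of drawer_in between -0.01 and 0.08 m and x of offcut2 in the frame of drawer_in between -0.125 and 0.115 m and y of offcut2 in the frame of drawer_in between -0.116 and 0.116 m and z of offcut2 in the frame of drawer_in between -0.01 and 0.08 m and x of offcut3 in the frame of drawer_in between -0.125 and 0.115 m and y of offcut3 in the frame of drawer_in between -0.116 and 0.116 m and z of offcut3 in the frame of drawer_in between -0.01 and 0.08 m and x of offcut4 in the frame of drawer_in between -0.125 and 0.115 m and y of offcut4 in the frame of drawer_in between -0.116 and 0.116 m and z of offcut4 in the frame of drawer_in between -0.01 and 0.08 m and x of offcut5 in the frame of drawer_in between -0.125 and 0.115 m and y of offcut5 in the frame of drawer_in between -0.116 and 0.116 m and z of offcut5 in the frame of drawer_in between -0.01 and 0.08 m and value of joint drawer below 0.006 m and x of scraper in the frame of holder between -0.06 and 0.06 m and y of scraper in the frame of holder between -0.05 and 0.05 m and z of scraper in the frame of holder below 0.025 m and angle between scraper's own z axis and vertical below 0.5 rad and linear speed of each of scraper, shell0, shell1 below 0.02 m/s and linear speed of each of offcut0, offcut1, offcut2, offcut3, offcut4, offcut5 below 0.03 m/s and x of shell0 in the frame of station between -0.12 and 0.115 m and y of shell0 in the frame of station between -0.115 and 0.115 m and z of shell0 in the frame of station between 0.105 and 0.125 m and angle between each of shell0, shell1's own z axis and vertical below 0.15 rad and x of shell1 in the frame of station between -0.12 and 0.115 m and y of shell1 in the frame of station between -0.115 and 0.115 m and z of shell1 in the frame of station between 0.105 and 0.125 m); the robot touches nothing.
It fails at once if the fingers touch an offcut that is on the station's top ((contact force between offcut0 and the fingers above 0.5 N and z of offcut0 in the frame of station above 0.105 m and x of offcut0 in the frame of station between -0.125 and 0.125 m and y of offcut0 in the frame of station between -0.125 and 0.125 m) or (contact force between offcut1 and the fingers above 0.5 N and z of offcut1 in the frame of station above 0.105 m and x of offcut1 in the frame of station between -0.125 and 0.125 m and y of offcut1 in the frame of station between -0.125 and 0.125 m) or (contact force between offcut2 and the fingers above 0.5 N and z of offcut2 in the frame of station above 0.105 m and x of offcut2 in the frame of station between -0.125 and 0.125 m and y of offcut2 in the frame of station between -0.125 and 0.125 m) or (contact force between offcut3 and the fingers above 0.5 N and z of offcut3 in the frame of station above 0.105 m and x of offcut3 in the frame of station between -0.125 and 0.125 m and y of offcut3 in the frame of station between -0.125 and 0.125 m) or (contact force between offcut4 and the fingers above 0.5 N and z of offcut4 in the frame of station above 0.105 m and x of offcut4 in the frame of station between -0.125 and 0.125 m and y of offcut4 in the frame of station between -0.125 and 0.125 m) or (contact force between offcut5 and the fingers above 0.5 N and z of offcut5 in the frame of station above 0.105 m and x of offcut5 in the frame of station between -0.125 and 0.125 m and y of offcut5 in the frame of station between -0.125 and 0.125 m)).
It fails at once if a bystander (brush, connector, cup or jar) is moved more than 30 mm (distance of any of brush, connector0, connector1, cup, jar from where it was at the start of the episode above 0.03 m).
Of offcut0, offcut1, offcut2, offcut3, offcut4, offcut5 only 3 to 6 are there at a start; the rules pass over those that are not, and their reading is None.
At some moment in a run one of offcut0, offcut1, offcut2, offcut3, offcut4, offcut5 may be knocked a few centimetres aside while the robot is not near it.
It also fails if it takes over 184 s, if anything falls off the work surface, if the arm or the gripper's body presses on something with over 40 N, if the wrist force passes 120 N, or if a joint passes its speed limit or range.

## Working session

There is one attempt and no reset: what is moved stays moved. The work goes in short steps, Python scripts to look and compute and a tool call to move; the robot and the scene stay as the last step left them, time stands still between calls to the robot, and variables do not carry over. Pictures are saved under pics/ and viewed, at most 14 in all, crops included, and the job is handed in when it is done.

Besides the shell and the picture viewer there is one more tool, called after "Request:" as a command line: name --argument value ..., lists and objects as JSON in quotes. send_rows: Moves the arm, as the interface text tells. Its arguments: {"type":"object","properties":{"deltas":{"type":"array"},"force":{"type":"number"}},"required":["deltas"]}

```bash
ls; mkdir -p pics
python3 - <<'E'
from station import ctrl, imaging
import cv2, numpy as np
s=ctrl.get_state(); print(s)
for n in ("top","side"):
    f=imaging.grab_frame(n); cv2.imwrite(f"pics/{n}0.png",f["pixels"][:,:,::-1]); print(n,f["camera_matrix"],f["T"])
f=imaging.grab_frame("wrist"); print(f["mount"],f["camera_matrix"])
E
```

```text
pics
{'clock': 0.0, 'q': array([ 1.25131997e+00,  9.18579175e-02,  1.23187566e+00,  6.04415833e-06,
        1.81982041e+00, -5.67081241e-02]), 'joint_vel': array([-5.29113368e-04, -1.39033651e-03,  4.43674191e-05, -4.83305307e-04,
       -1.41492595e-03, -1.26653636e-04]), 'effort': array([ 9.41745238e-04, -4.46466529e+01, -4.06436062e+01,  6.99689076e-02,
        2.97848799e-02, -1.25697566e-04]), 'position': array([0.15576178, 0.57911483, 0.22151324]), 'eef_rot': array([-1.86247955e-04,  1.31005659e-01,  9.91381135e-01, -9.62822382e-04]), 'contact_force': array([ 0.54457129, -0.42258241, -0.20890981]), 'moment': array([ 0.01178828, -0.00047436, -0.01189607]), 'finger_force': 0.0, 'gripper_width': 0.08770420766968344}
top [[402.45566397   0.         322.34804483]
 [  0.         402.45566397 196.76239   ]
 [  0.           0.           1.        ]] [[-2.45613022e-02 -9.92018301e-01  1.23678747e-01  3.66061322e-01]
 [-9.99698224e-01  2.44285235e-02 -2.59016023e-03  6.37011191e-02]
 [-4.51802843e-04 -1.23705042e-01 -9.92318930e-01  1.16742087e+00]
 [ 0.00000000e+00  0.00000000e+00  0.00000000e+00  1.00000000e+00]]
side [[410.11853124   0.         312.74547274]
 [  0.         410.11853124 196.8103794 ]
 [  0.           0.           1.        ]] [[ 0.25588401 -0.6192991   0.74228835 -0.44037408]
 [-0.96657846 -0.17644964  0.18598819 -0.19670036]
 [ 0.01579419 -0.76507134 -0.64375181  0.89578849]
 [ 0.          0.          0.          1.        ]]
[[-1.94017751e-04 -9.68992700e-01 -2.47089274e-01  6.59311686e-02]
 [ 9.99999975e-01 -1.60516399e-04 -1.55727227e-04  6.69088277e-04]
 [ 1.11236665e-04 -2.47089298e-01  9.68992707e-01 -1.61655633e-01]
 [ 0.00000000e+00  0.00000000e+00  0.00000000e+00  1.00000000e+00]] [[300.70564857   0.         311.55452242]
 [  0.         300.70564857 200.59332929]
 [  0.           0.           1.        ]]
```

View pics/top0.png

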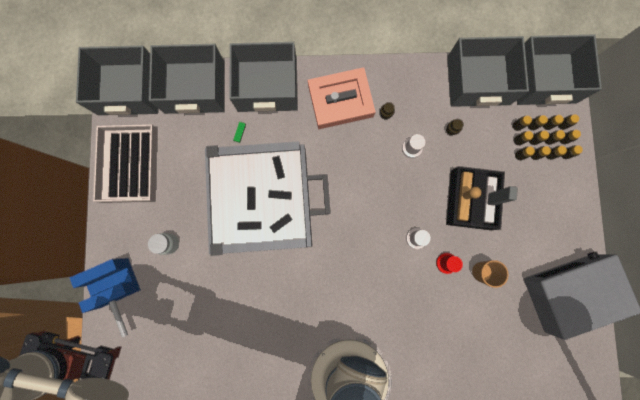

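View pics/side0.png

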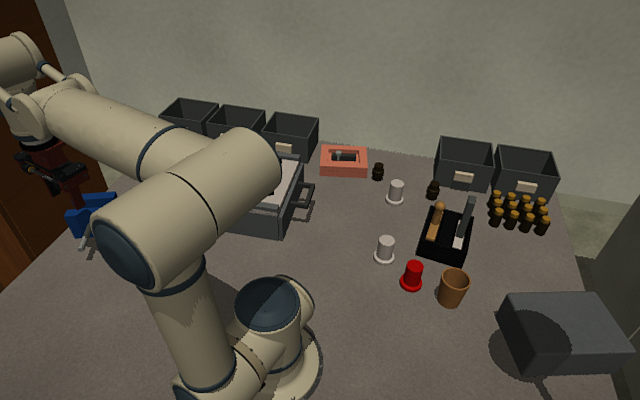

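The top view shows the station at about (260,198), its pull on the right at (327,195), and 5 black offcuts. The holder is at (477,198): brush in the left slot, scraper in the right with its handle top at (509,193). The shells are at (415,146) and (419,238). The side view agrees.

```bash
cat > h.py <<'E'
from station import ctrl, imaging
import cv2, numpy as np
from scipy.spatial.transform import Rotation as R
def grab(n,save=None):
    s=ctrl.get_state(); f=imaging.grab_frame(n); im=f["pixels"]
    if save: cv2.imwrite(save,im[:,:,::-1])
    K=f["camera_matrix"]
    T=f["T"] if "T" in f else tcp(s)@f["mount"]
    return im,K,T
def tcp(s):
    T=np.eye(4); T[:3,:3]=R.from_quat(s["eef_rot"],scalar_first=True).as_matrix(); T[:3,3]=s["position"]; return T
def cast(uv,z,K,T):
    uv=np.atleast_2d(uv).astype(float)
    d=np.c_[uv,np.ones(len(uv))]@np.linalg.inv(K).T@T[:3,:3].T
    return (T[:3,3]+d*((z-T[2,3])/d[:,2])[:,None])[:,:2]
def proj(p,K,T):
    c=np.linalg.inv(T)@np.r_[p,1]; q=K@c[:3]; return q[:2]/q[2]
def rects(mask,z,K,T,amin=20):
    out=[]
    for c in cv2.findContours(mask.astype(np.uint8),cv2.RETR_EXTERNAL,cv2.CHAIN_APPROX_NONE)[0]:
        if cv2.contourArea(c)<amin: continue
        w=cast(c[:,0],z,K,T).astype(np.float32)*1000
        r=cv2.minAreaRect(w); out.append((np.round(r[0],1),np.round(r[1],1),round(r[2],1),c[:,0].mean(0).round(0)))
    return out
def local(p,want):  # deltas in tool axes from measured TCP to wanted world point
    T=tcp(ctrl.get_state()); return T[:3,:3].T@(np.array(want)-T[:3,3])
E
cat > look.py <<'E'
from h import *
im,K,T=grab("top"); im=im.astype(int); g=im.sum(2)/3; sat=im.max(2)-im.min(2)
def box(m,x0,x1,y0,y1):
    o=np.zeros(m.shape,bool); o[y0:y1,x0:x1]=m[y0:y1,x0:x1]; return o
w=box((g>170),200,320,140,260); print("top",rects(w,.115,K,T,500))
print("off",rects(box(g<60,214,304,150,244),.127,K,T))
print("grey pull",rects(box(g<105,312,335,165,225),.084,K,T))
print("holder",rects(box(g<50,440,515,155,240),.066,K,T))
print("handle",rects(box((g>50)&(g<100)&(sat<25),490,525,175,210),.188,K,T))
print("shells foot",[ (r,)for a in ((395,435,130,165),(400,440,222,255)) for r in rects(box((g>150)&(sat<40),*a),.012,K,T)])
E
python3 look.py
python3 - <<'E'
import cv2
a=cv2.imread('pics/top0.png')
l=cv2.resize(a[135:265,200:340],None,fx=4,fy=4); r=cv2.resize(a[145:255,395:525],None,fx=4,fy=4)
cv2.imwrite('pics/c1.png',l);cv2.imwrite('pics/c2.png',r)
E
```

```text
top [(array([500.5, 233.9]), array([235.9, 241.7]), 2.8, array([257., 198.]))]
off [(array([425.6, 252.2]), array([51.9, 12.9]), 88.6, array([249., 225.])), (array([430.5, 171. ]), array([14.3, 52.3]), 34.8, array([281., 223.])), (array([504.7, 172.4]), array([54.6, 14. ]), 83.8, array([279., 194.])), (array([497.2, 246.8]), array([15.6, 52.8]), 89.9, array([251., 198.])), (array([577.2, 175.6]), array([55.3, 14. ]), 13.2, array([278., 167.]))]
grey pull [(array([506.4,  65.8]), array([ 46. , 109.5]), 88.8, array([322., 195.]))]
holder [(array([ 488.8, -366.5]), array([161.5, 162.3]), 81.7, array([482., 199.]))]
handle [(array([ 482.6, -385. ]), array([45.3, 86.2]), 58.2, array([503., 196.]))]
shells foot [((array([ 651., -214.]), array([117.4, 102.3]), 88.6, array([416., 148.])),), ((array([ 384.8, -214. ]), array([114.,  91.]), 88.6, array([418., 238.])),), ((array([ 418.3, -176.9]), array([14. , 26.7]), 42.8, array([406., 226.])),)]
```

View pics/c1.png

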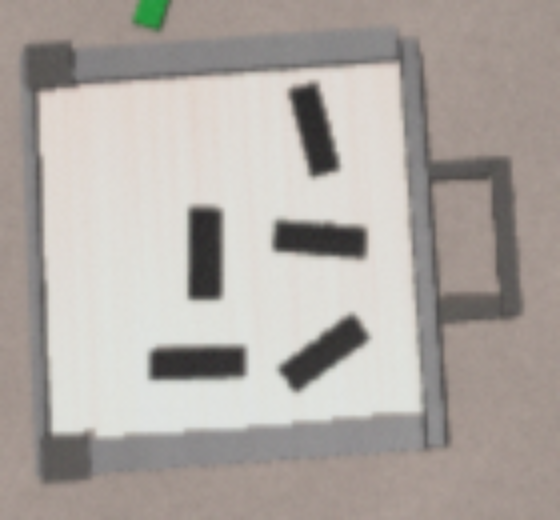

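View pics/c2.png

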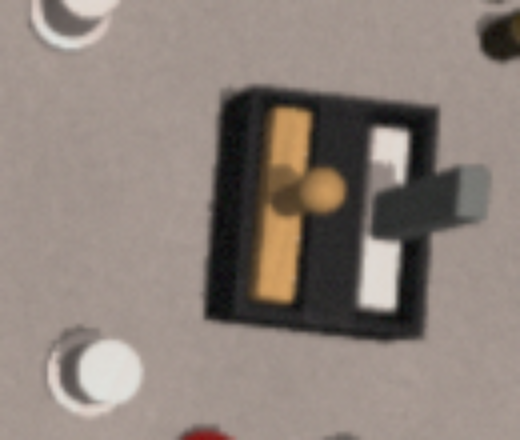

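The crops show the white top with 5 offcuts well clear of the back rim, the pull bar on the front side, and the white clamp at the foot of the scraper. The white top measures 236x242 mm as it should, with the station yaw at about 92.8°. The pull centre should be near (0.5095, 0.051).

Run:
```python
from h import *
print(local([.5095,.051,.2],).round(4))
s=ctrl.get_state(); a=np.degrees(R.from_matrix(tcp(s)[:3,:3]).as_euler('zyx')); y=tcp(s)[:3,1]; print(np.degrees(np.arctan2(y[1],y[0])))
```

```text
Traceback (most recent call last):
TypeError: local() missing 1 required positional argument: 'want'
```

```bash
sed -i 's/def local(p,want)/def local(want)/' h.py
cat > go.py <<'E'
import sys
from h import *
a=[float(v) for v in sys.argv[1:]]; s=ctrl.get_state(); y=tcp(s)[:3,1]
yaw=np.degrees(np.arctan2(y[1],y[0])); print("t",s["clock"].round(2) if hasattr(s["clock"],"round") else s["clock"],"pos",s["position"].round(4),"yaw",yaw.round(2),"w",round(s["gripper_width"],4))
for i in range(0,len(a),3): print(a[i:i+3],"->",local(a[i:i+3]).round(4))
E
python3 go.py .5095 .051 .2
```

```text
t 0.2 pos [0.1558 0.5792 0.2219] yaw 74.94 w 0.0881
[0.5095, 0.051, 0.2] -> [-0.4788 -0.4182  0.0224]
```

Request:
send_rows --deltas '[[[-0.479, -0.418, 0.022, 0, 0, -17.9, -0.2], [-0.479, -0.418, 0.022, 0, 0, -17.9, -0.2], [-0.479, -0.418, 0.022, 0, 0, -17.9, -0.2], [-0.479, -0.418, 0.022, 0, 0, -17.9, -0.2], [-0.479, -0.418, 0.022, 0, 0, -17.9, -0.2], [-0.479, -0.418, 0.022, 0, 0, -17.9, -0.2], [-0.479, -0.418, 0.022, 0, 0, -17.9, -0.2], [-0.479, -0.418, 0.022, 0, 0, -17.9, -0.2]]]'

```text
clock: 0.87
position: [0.3414, 0.3017, 0.211]
eef_rot: [0.0, -0.025, 1.0, 0.0]
contact_force: [0.2, -0.4, 0.5]
gripper_width: 0.0527
finger_force: 0.0
```

```bash
python3 go.py .5095 .051 .2
```

```text
t 0.8667 pos [0.3414 0.3017 0.211 ] yaw 92.87 w 0.0527
[0.5095, 0.051, 0.2] -> [-0.1554 -0.2588  0.011 ]
```

Request:
send_rows --deltas '[[[-0.155, -0.259, 0.01, 0, 0, 0, -0.2], [-0.155, -0.259, 0.01, 0, 0, 0, -0.2], [-0.155, -0.259, 0.01, 0, 0, 0, -0.2], [-0.155, -0.259, 0.01, 0, 0, 0, -0.2], [-0.155, -0.259, 0.01, 0, 0, 0, -0.2], [-0.155, -0.259, 0.01, 0, 0, 0, -0.2], [-0.155, -0.259, 0.01, 0, 0, 0, -0.2], [-0.155, -0.259, 0.01, 0, 0, 0, -0.2]]]'

```text
clock: 1.53
position: [0.5102, 0.0477, 0.2]
eef_rot: [-0.0, -0.022, 1.0, -0.001]
contact_force: [-0.1, -1.0, -1.2]
gripper_width: 0.0527
finger_force: 0.0
```

```bash
python3 go.py .5095 .051 .062; python3 -c "
from h import *
im,K,T=grab('wrist','pics/w1.png')
print(proj([.5095,.051,.084],K,T))"
```

```text
t 1.5333 pos [0.5102 0.0477 0.2   ] yaw 92.57 w 0.0527
[0.5095, 0.051, 0.062] -> [0.0005 0.0036 0.138 ]
[315.06230497 195.00236711]
```

View pics/w1.png

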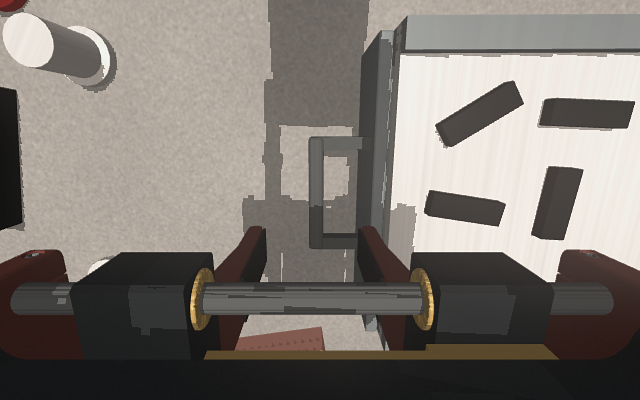

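The wrist view shows the bar centred at (316,192), where I predicted (315,195). I'll descend and grip.

Request:
send_rows --deltas '[[[0, 0.002, 0.04, 0, 0, 0, -0.2], [0, 0.002, 0.08, 0, 0, 0, -0.2], [0, 0.002, 0.11, 0, 0, 0, -0.2], [0, 0.002, 0.138, 0, 0, 0, -0.2], [0, 0.002, 0.138, 0, 0, 0, -0.2], [0, 0.002, 0.138, 0, 0, 0, 1], [0, 0.002, 0.138, 0, 0, 0, 1], [0, 0.002, 0.138, 0, 0, 0, 1]]]' --force 40

```text
clock: 2.25
position: [0.5098, 0.055, 0.0662]
eef_rot: [0.002, -0.025, 1.0, 0.0]
contact_force: [-0.1, 0.3, 0.1]
gripper_width: 0.0361
finger_force: 0.0
```

Request:
send_rows --deltas '[[[0, 0, 0, 0, 0, 0, 1], [0, 0, 0, 0, 0, 0, 1], [0, 0, 0, 0, 0, 0, 1], [0, -0.01, 0, 0, 0, 0, 1], [0, -0.025, 0, 0, 0, 0, 1], [0, -0.04, 0, 0, 0, 0, 1], [0, -0.055, 0, 0, 0, 0, 1], [0, -0.07, 0, 0, 0, 0, 1]]]'

```text
clock: 2.92
position: [0.5125, -0.016, 0.0645]
eef_rot: [0.001, -0.025, 1.0, 0.001]
contact_force: [-0.2, 2.2, 4.7]
gripper_width: 0.0139
finger_force: 40.0
```

Request:
send_rows --deltas '[[[0, -0.015, 0, 0, 0, 0, 1], [0, -0.03, 0, 0, 0, 0, 1], [0, -0.045, 0, 0, 0, 0, 1], [0, -0.06, 0, 0, 0, 0, 1], [0, -0.075, 0, 0, 0, 0, 1], [0, -0.088, 0, 0, 0, 0, 1], [0, -0.095, 0, 0, 0, 0, 1], [0, -0.095, 0, 0, 0, 0, 1]]]'

```text
clock: 3.58
position: [0.5172, -0.1127, 0.0645]
eef_rot: [0.001, -0.024, 1.0, -0.001]
contact_force: [-0.6, -2.0, 5.1]
gripper_width: 0.0139
finger_force: 40.0
```

Request:
send_rows --deltas '[[[0, 0, 0, 0, 0, 0, -0.2], [0, 0, 0, 0, 0, 0, -0.2], [0, 0, 0, 0, 0, 0, -0.2], [0, 0, -0.04, 0, 0, 0, -0.2], [0, 0, -0.08, 0, 0, 0, -0.2], [0, 0, -0.12, 0, 0, 0, -0.2], [0, 0, -0.16, 0, 0, 0, -0.2], [0, 0, -0.2, 0, 0, 0, -0.2]]]'

```text
clock: 4.25
position: [0.5161, -0.1099, 0.2647]
eef_rot: [-0.0, -0.025, 1.0, 0.0]
contact_force: [0.8, -0.4, -0.2]
gripper_width: 0.0521
finger_force: 0.0
```

```bash
python3 - <<'E'
from h import *
im,K,T=grab("wrist","pics/w2.png")
im,K,T=grab("top"); cv2.imwrite("pics/t2.png",cv2.resize(im[140:260,390:530,::-1],None,fx=4,fy=4))
im,K,T=grab("side"); cv2.imwrite("pics/s2.png",cv2.resize(im[180:290,380:500,::-1],None,fx=5,fy=5))
E
python3 go.py
```

```text
t 4.4 pos [ 0.5178 -0.1104  0.2673] yaw 92.88 w 0.053
```

View pics/w2.png

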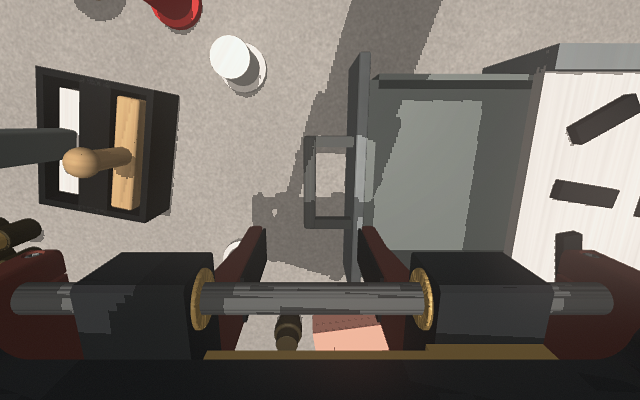

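View pics/s2.png

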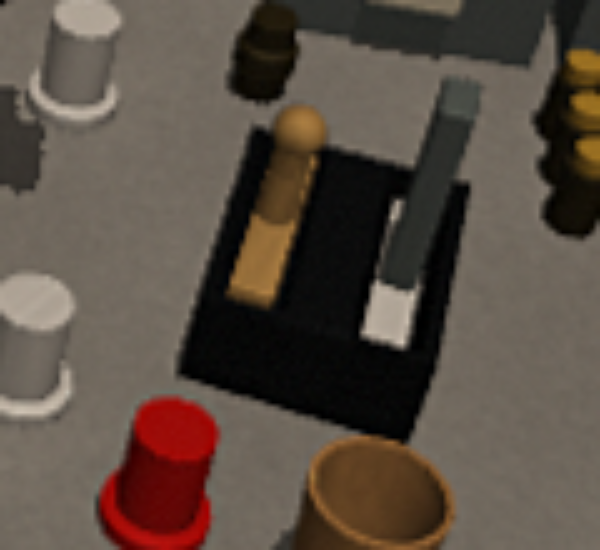

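The wrist view shows the drawer open, with nothing in it yet. The side view shows the scraper upright in the right slot.

Run:
```python
from h import *
im,K,T=grab("top"); im=im.astype(int); g=im.sum(2)/3; sat=im.max(2)-im.min(2)
print("handle top", cast([[395+473/4,145+193/4]],.188,K,T))
m=np.zeros(g.shape,np.uint8); b=(slice(165,235),slice(480,502)); m[b]=((g>140)&(sat<40))[b]
print("clamp",rects(m,.054,K,T))
m=np.zeros(g.shape,np.uint8); b=(slice(165,235),slice(450,480)); m[b]=((sat>55))[b]
print("brush",rects(m,.04,K,T))
print("holder corners",cast(np.array([[258,87],[438,108],[423,338]])/4+[395,145],.066,K,T)*1000)
for n,a in (("shell far",(395,435,130,165)),("shell near",(400,440,222,255))):
    x0,x1,y0,y1=a; m=np.zeros(g.shape,np.uint8); m[y0:y1,x0:x1]=((g>185)&(sat<40))[y0:y1,x0:x1]
    print(n,rects(m,.075,K,T,10),rects(m,.012,K,T,10))
hs=im[188:200,505:520].sum(2)//3; print(hs)
```

```text
handle top [[ 0.48528263 -0.40751278]]
clamp [(array([ 395.5, -400.3]), array([58.5, 11. ]), 88.6, array([490., 232.])), (array([ 448.1, -401.1]), array([24.4, 47.9]), 79.9, array([489., 213.])), (array([ 530.8, -414.9]), array([22.4, 37. ]), 85.7, array([492., 183.])), (array([ 571.8, -413.8]), array([60.2, 22.9]), 88.6, array([490., 167.]))]
brush [(array([ 458.2, -347.3]), array([14. , 57.7]), 68.0, array([467., 210.])), (array([ 509.3, -373. ]), array([21.7, 30.1]), 72.2, array([476., 192.]))]
holder corners [[ 578.09748526 -322.87159809]
 [ 560.1964378  -446.86468299]
 [ 401.32122127 -423.79873017]]
shell far [(array([ 659.2, -231.8]), array([44.5, 49.1]), 86.6, array([426., 139.])), (array([ 667.7, -188.6]), array([25.6, 40. ]), 73.4, array([410., 136.]))] [(array([ 676.1, -248.9]), array([47.1, 51.9]), 86.6, array([426., 139.])), (array([ 685.1, -203.1]), array([27. , 42.3]), 73.4, array([410., 136.]))]
shell near [(array([ 346.8, -168.3]), array([48.4, 10.7]), 88.6, array([408., 253.])), (array([ 393. , -208.9]), array([41.6, 24.3]), 74.5, array([423., 235.]))] [(array([ 345.
[... 193 characters left out ...]
5 147]
 [ 51  48  50  47  64 107 120 117 119 120 115 116 121 148 147]
 [ 47  50  45  43  66 105 118 119 115 115 118 117 124 143 148]
 [ 48  49  47  53  73 105 116 121 120 119 119 119 128 144 149]
 [ 46  46  49  55  76 105 120 117 119 117 119 125 136 145 151]
 [ 46  47  45  57  84 111 119 120 116 118 118 123 139 146 148]
 [ 47  46  47  53  88 115 121 120 120 121 115 123 138 150 150]
 [ 47  47  50  58  89 115 121 118 118 120 117 119 136 147 150]
 [ 45  46  48  59  92 116 119 120 119 120 119 123 138 146 150]
 [ 49  51  51  64  93 117 121 121 120 117 119 123 145 150 147]
 [ 44  45  49  64  95 111 115 118 116 117 118 125 147 148 148]
 [ 49  50  49  54  70  83  86  93 100 111 116 123 145 149 147]]
```

```bash
python3 go.py .4855 -.4075 .26
```

```text
t 4.45 pos [ 0.5171 -0.1102  0.2641] yaw 92.87 w 0.0526
[0.4855, -0.4075, 0.26] -> [ 0.0464 -0.2953  0.0042]
```

Request:
send_rows --deltas '[[[0.046, -0.295, 0.004, 0, 0, 11, -0.2], [0.046, -0.295, 0.004, 0, 0, 11, -0.2], [0.046, -0.295, 0.004, 0, 0, 11, -0.2], [0.046, -0.295, 0.004, 0, 0, 11, -0.2], [0.046, -0.295, 0.004, 0, 0, 11, -0.2], [0.046, -0.295, 0.004, 0, 0, 11, -0.2], [0.046, -0.295, 0.004, 0, 0, 11, -0.2], [0.046, -0.295, 0.004, 0, 0, 11, -0.2]]]'

```text
clock: 5.12
position: [0.4827, -0.4123, 0.2535]
eef_rot: [-0.003, 0.074, 0.997, 0.001]
contact_force: [0.9, -0.3, -0.4]
gripper_width: 0.053
finger_force: 0.0
```

```bash
python3 go.py .4855 -.4075 .126; python3 -c "
from h import *
im,K,T=grab('wrist','pics/w3.png')
print(proj([.4855,-.4075,.188],K,T))"
```

```text
t 5.1167 pos [ 0.4827 -0.4123  0.2535] yaw 81.54 w 0.053
[0.4855, -0.4075, 0.126] -> [-0.003   0.0049  0.1275]
[317.29447705 213.4825017 ]
```

View pics/w3.png

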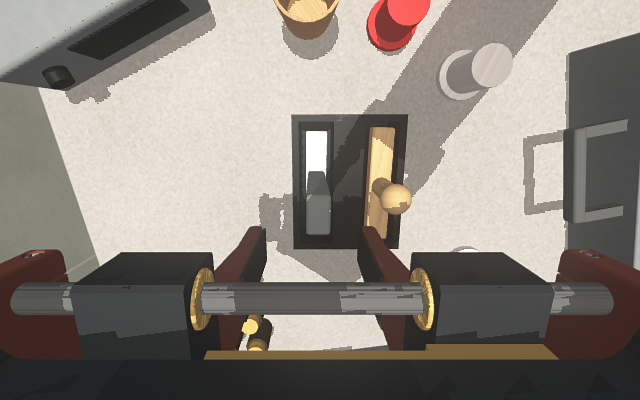

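The wrist view shows the handle top at (318,215), where I predicted (317,213), with the yaw aligned and the brush clear of the fingers.

Request:
send_rows --deltas '[[[0, 0, 0, 0, 0, 0, -0.2], [0, 0, 0.03, 0, 0, 0, -0.2], [0, 0, 0.06, 0, 0, 0, -0.2], [0, 0, 0.09, 0, 0, 0, -0.2], [0, 0, 0.115, 0, 0, 0, -0.2], [0, 0, 0.134, 0, 0, 0, -0.2], [0, 0, 0.134, 0, 0, 0, -0.2], [0, 0, 0.134, 0, 0, 0, -0.2]]]'

```text
clock: 5.83
position: [0.4853, -0.4048, 0.124]
eef_rot: [-0.001, 0.07, 0.998, 0.001]
contact_force: [0.3, -0.2, 0.9]
gripper_width: 0.0527
finger_force: 0.0
```

Request:
send_rows --deltas '[[[0, 0, 0, 0, 0, 0, 0.3], [0, 0, 0, 0, 0, 0, 0.4], [0, 0, 0, 0, 0, 0, 0.5], [0, 0, 0, 0, 0, 0, 1], [0, 0, 0, 0, 0, 0, 1], [0, 0, 0, 0, 0, 0, 1], [0, 0, 0, 0, 0, 0, 1], [0, 0, 0, 0, 0, 0, 1]]]' --force 50

```text
clock: 6.5
position: [0.4855, -0.4075, 0.1259]
eef_rot: [0.0, 0.071, 0.997, -0.0]
contact_force: [-0.3, -0.4, 3.5]
gripper_width: 0.0199
finger_force: 49.9
```

```bash
python3 go.py
```

```text
t 6.5 pos [ 0.4855 -0.4075  0.1259] yaw 81.84 w 0.0199
```

Gripped at 19.9 mm wide. Now I'll lift and carry it to the station.

Request:
send_rows --deltas '[[[0, 0, -0.02, 0, 0, 0, 1], [0, 0, -0.05, 0, 0, 0, 1], [0, 0, -0.08, 0, 0, 0, 1], [0, 0, -0.11, 0, 0, 0, 1], [0, 0, -0.14, 0, 0, 0, 1], [0, 0, -0.165, 0, 0, 0, 1], [0, 0, -0.165, 0, 0, 0, 1], [0, 0, -0.165, 0, 0, 0, 1]]]'

```text
clock: 7.17
position: [0.4856, -0.4076, 0.2906]
eef_rot: [0.001, 0.071, 0.997, -0.001]
contact_force: [1.2, 0.2, -3.1]
gripper_width: 0.0196
finger_force: 49.9
```

```bash
python3 go.py .4481 .3204 .291
```

```text
t 7.1667 pos [ 0.4856 -0.4076  0.2906] yaw 81.84 w 0.0196
[0.4481, 0.3204, 0.291] -> [ 0.1405  0.7153 -0.0015]
```

Request:
send_rows --deltas '[[[0.005, 0.02, 0, 0, 0, 0, 1], [0.01, 0.055, 0, 0, 0, 0, 1], [0.02, 0.095, 0, 0, 0, -2, 1], [0.03, 0.135, 0, 0, 0, -4, 1], [0.035, 0.175, 0, 0, 0, -6, 1], [0.04, 0.215, 0, 0, 0, -8, 1], [0.05, 0.255, 0, 0, 0, -10, 1], [0.06, 0.29, 0, 0, 0, -11, 1]]]'

```text
clock: 7.83
position: [0.466, -0.1092, 0.2862]
eef_rot: [-0.002, -0.026, 1.0, 0.001]
contact_force: [1.4, 0.7, -1.5]
gripper_width: 0.0199
finger_force: 49.9
```

```bash
python3 go.py .4481 .3204 .291
```

```text
t 7.8333 pos [ 0.466  -0.1092  0.2862] yaw 92.97 w 0.0199
[0.4481, 0.3204, 0.291] -> [-0.0044  0.43   -0.0038]
```

Request:
send_rows --deltas '[[[0, 0.035, 0, 0, 0, 0, 1], [0, 0.07, 0, 0, 0, 0, 1], [0, 0.11, 0, 0, 0, 0, 1], [0, 0.15, 0, 0, 0, 0, 1], [0, 0.19, 0, 0, 0, 0, 1], [0, 0.225, 0, 0, 0, 0, 1], [0, 0.26, 0, 0, 0, 0, 1], [0, 0.295, 0, 0, 0, 0, 1]]]'

```text
clock: 8.5
position: [0.4513, 0.1846, 0.2864]
eef_rot: [-0.002, -0.025, 1.0, -0.001]
contact_force: [0.6, -0.3, -1.6]
gripper_width: 0.02
finger_force: 49.9
```

Request:
send_rows --deltas '[[[-0.001, 0.03, 0, 0, 0, 0, 1], [-0.002, 0.06, 0, 0, 0, 0, 1], [-0.002, 0.09, 0, 0, 0, 0, 1], [-0.002, 0.115, 0, 0, 0, 0, 1], [-0.002, 0.13, 0, 0, 0, 0, 1], [-0.002, 0.137, 0, 0, 0, 0, 1], [-0.002, 0.137, 0, 0, 0, 0, 1], [-0.002, 0.137, 0, 0, 0, 0, 1]]]'

```text
clock: 9.17
position: [0.4477, 0.3191, 0.2891]
eef_rot: [-0.001, -0.025, 1.0, -0.001]
contact_force: [1.7, 0.1, -2.4]
gripper_width: 0.02
finger_force: 49.9
```

```bash
python3 go.py .4481 .3204 .236; python3 look.py | grep off; python3 -c "
from h import *
im,K,T=grab('top')
cv2.imwrite('pics/t4.png',cv2.resize(im[120:270,180:400,::-1],None,fx=3,fy=3))"
```

```text
t 9.1667 pos [0.4477 0.3191 0.2891] yaw 92.82 w 0.02
[0.4481, 0.3204, 0.236] -> [-0.0006  0.0014  0.0531]
off [(array([425.6, 252.2]), array([51.9, 12.9]), 88.6, array([249., 225.])), (array([430.3, 172.2]), array([17.1, 54.5]), 37.0, array([280., 223.])), (array([504.4, 172.5]), array([49.7, 13.1]), 88.6, array([280., 194.])), (array([482.7, 316.9]), array([85.9, 50.1]), 2.9, array([226., 203.])), (array([498.5, 246.8]), array([15.7, 55.3]), 89.8, array([251., 198.])), (array([577.5, 175.7]), array([54.6, 14. ]), 13.1, array([278., 167.]))]
```

View pics/t4.png

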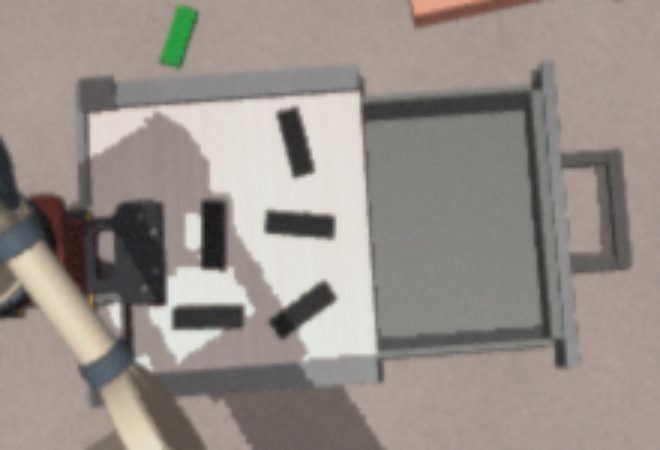

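The top view shows the offcuts unmoved, the drawer fully open, and the scraper above the back of the top. I'll lower it.

Request:
send_rows --deltas '[[[0, 0, 0.01, 0, 0, 0, 1], [0, 0, 0.02, 0, 0, 0, 1], [0, 0, 0.03, 0, 0, 0, 1], [0, 0, 0.04, 0, 0, 0, 1], [0, 0, 0.05, 0, 0, 0, 1], [0, 0, 0.054, 0, 0, 0, 1], [0, 0, 0.054, 0, 0, 0, 1], [0, 0, 0.054, 0, 0, 0, 1]]]'

```text
clock: 9.93
position: [0.4475, 0.3199, 0.236]
eef_rot: [-0.0, -0.025, 1.0, -0.0]
contact_force: [-0.3, -0.4, -1.9]
gripper_width: 0.0198
finger_force: 49.9
```

Request:
send_rows --deltas '[[[0, -0.005, 0, 0, 0, 0, 1], [0, -0.015, 0, 0, 0, 0, 1], [0, -0.025, 0, 0, 0, 0, 1], [0, -0.036, 0, 0, 0, 0, 1], [0, -0.047, 0, 0, 0, 0, 1], [0, -0.058, 0, 0, 0, 0, 1], [0, -0.069, 0, 0, 0, 0, 1], [0, -0.08, 0, 0, 0, 0, 1]]]'

```text
clock: 10.6
position: [0.4517, 0.2387, 0.2363]
eef_rot: [0.0, -0.025, 1.0, 0.0]
contact_force: [0.5, -1.0, -1.6]
gripper_width: 0.0201
finger_force: 49.9
```

Request:
send_rows --deltas '[[[0, -0.01, 0, 0, 0, 0, 1], [0, -0.02, 0, 0, 0, 0, 1], [0, -0.03, 0, 0, 0, 0, 1], [0, -0.04, 0, 0, 0, 0, 1], [0, -0.05, 0, 0, 0, 0, 1], [0, -0.06, 0, 0, 0, 0, 1], [0, -0.07, 0, 0, 0, 0, 1], [0, -0.08, 0, 0, 0, 0, 1]]]'

```text
clock: 11.27
position: [0.4556, 0.1591, 0.2361]
eef_rot: [-0.0, -0.025, 1.0, -0.0]
contact_force: [0.0, 0.4, -1.7]
gripper_width: 0.0197
finger_force: 49.9
```

Request:
send_rows --deltas '[[[0, -0.01, 0, 0, 0, 0, 1], [0, -0.02, 0, 0, 0, 0, 1], [0, -0.03, 0, 0, 0, 0, 1], [0, -0.038, 0, 0, 0, 0, 1], [0, -0.046, 0, 0, 0, 0, 1], [0, -0.053, 0, 0, 0, 0, 1], [0, -0.06, 0, 0, 0, 0, 1], [0, -0.06, 0, 0, 0, 0, 1]]]'

```text
clock: 11.93
position: [0.4586, 0.099, 0.2362]
eef_rot: [0.0, -0.024, 1.0, -0.0]
contact_force: [1.3, -0.2, -2.7]
gripper_width: 0.0199
finger_force: 49.9
```

Request:
send_rows --deltas '[[[0, 0, -0.02, 0, 0, 0, 1], [0, 0, -0.05, 0, 0, 0, 1], [-0.02, 0.02, -0.055, 0, 0, 0, 1], [-0.05, 0.05, -0.055, 0, 0, 0, 1], [-0.075, 0.08, -0.055, 0, 0, 0, 1], [-0.096, 0.12, -0.055, 0, 0, 0, 1], [-0.096, 0.16, -0.055, 0, 0, 0, 1], [-0.096, 0.195, -0.055, 0, 0, 0, 1]]]'

```text
clock: 12.6
position: [0.5453, 0.3021, 0.2895]
eef_rot: [-0.001, -0.025, 1.0, -0.0]
contact_force: [1.4, -0.6, -2.2]
gripper_width: 0.02
finger_force: 50.0
```

```bash
python3 go.py .5441 .3252 .291; python3 -c "
from h import *
im,K,T=grab('top')
cv2.imwrite('pics/t5.png',cv2.resize(im[120:270,180:400,::-1],None,fx=3,fy=3))"
```

```text
t 12.6 pos [0.5453 0.3021 0.2895] yaw 92.83 w 0.02
[0.5441, 0.3252, 0.291] -> [ 0.      0.0231 -0.0016]
```

View pics/t5.png

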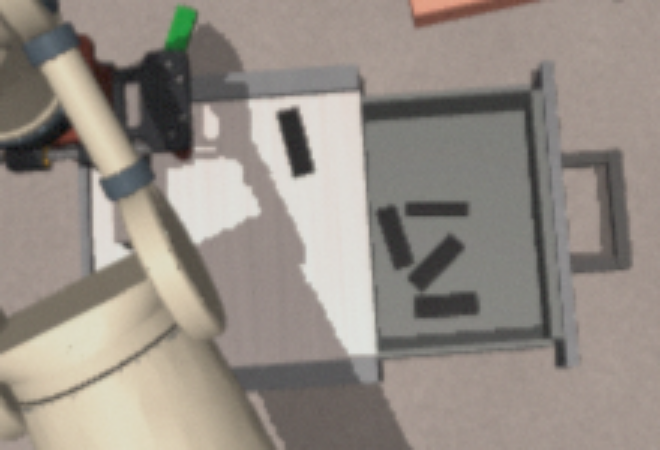

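Four offcuts lie in the drawer and the last one is on the top at (295,142). Lane B is next.

Request:
send_rows --deltas '[[[0, 0, 0, 0, 0, 0, 1], [0, 0, 0.015, 0, 0, 0, 1], [0, 0, 0.03, 0, 0, 0, 1], [0, 0, 0.045, 0, 0, 0, 1], [0, 0, 0.054, 0, 0, 0, 1], [0, 0, 0.054, 0, 0, 0, 1], [0, -0.01, 0.054, 0, 0, 0, 1], [0, -0.025, 0.054, 0, 0, 0, 1]]]'

```text
clock: 13.32
position: [0.546, 0.2744, 0.2382]
eef_rot: [0.001, -0.025, 1.0, 0.0]
contact_force: [0.3, -0.2, -1.8]
gripper_width: 0.0198
finger_force: 50.0
```

Request:
send_rows --deltas '[[[0, -0.012, 0, 0, 0, 0, 1], [0, -0.024, 0, 0, 0, 0, 1], [0, -0.036, 0, 0, 0, 0, 1], [0, -0.048, 0, 0, 0, 0, 1], [0, -0.06, 0, 0, 0, 0, 1], [0, -0.072, 0, 0, 0, 0, 1], [0, -0.084, 0, 0, 0, 0, 1], [0, -0.096, 0, 0, 0, 0, 1]]]'

```text
clock: 13.98
position: [0.5508, 0.1777, 0.2372]
eef_rot: [0.0, -0.025, 1.0, 0.0]
contact_force: [0.1, 0.2, -1.7]
gripper_width: 0.0197
finger_force: 50.0
```

Request:
send_rows --deltas '[[[0, -0.01, 0, 0, 0, 0, 1], [0, -0.02, 0, 0, 0, 0, 1], [0, -0.03, 0, 0, 0, 0, 1], [0, -0.04, 0, 0, 0, 0, 1], [0, -0.05, 0, 0, 0, 0, 1], [0, -0.06, 0, 0, 0, 0, 1], [0, -0.07, 0, 0, 0, 0, 1], [0, -0.078, 0, 0, 0, 0, 1]]]'

```text
clock: 14.65
position: [0.5547, 0.0997, 0.2371]
eef_rot: [-0.0, -0.025, 1.0, -0.0]
contact_force: [0.4, 0.3, -2.4]
gripper_width: 0.0195
finger_force: 50.0
```

Request:
send_rows --deltas '[[[0, 0, 0, 0, 0, 0, 1], [0, 0, -0.02, 0, 0, 0, 1], [0, 0, -0.05, 0, 0, 0, 1], [0, -0.03, -0.055, 0, 0, 0, 1], [0, -0.07, -0.055, 0, 0, 0, 1], [0, -0.11, -0.055, 0, 0, 0, 1], [0, -0.15, -0.055, 0, 0, 0, 1], [0, -0.19, -0.055, 0, 0, 0, 1]]]'

```text
clock: 15.32
position: [0.5639, -0.0901, 0.2923]
eef_rot: [0.0, -0.025, 1.0, 0.0]
contact_force: [1.2, -0.2, -2.1]
gripper_width: 0.0197
finger_force: 50.0
```

```bash
python3 go.py .4855 -.4075 .291; python3 -c "
from h import *
im,K,T=grab('top')
cv2.imwrite('pics/t6.png',cv2.resize(im[120:270,180:440,::-1],None,fx=3,fy=3))"
```

```text
t 15.3167 pos [ 0.5639 -0.0901  0.2923] yaw 92.9 w 0.0197
[0.4855, -0.4075, 0.291] -> [ 0.0944 -0.313   0.0012]
```

View pics/t6.png

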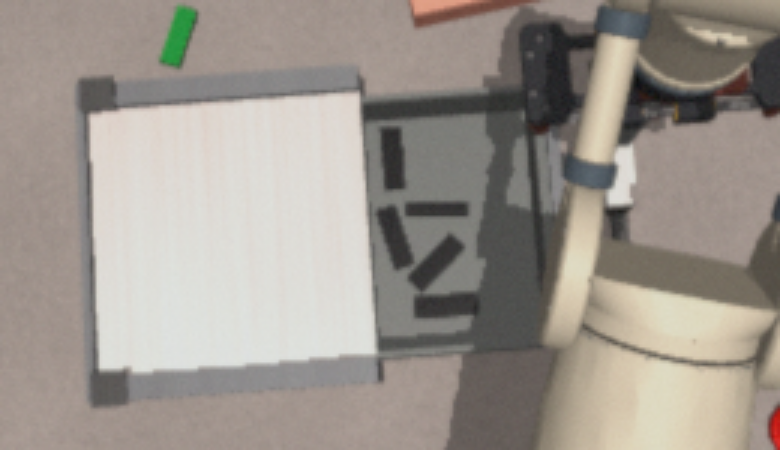

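The top is clear and all 5 offcuts are in the drawer. The scraper goes back to its slot.

Request:
send_rows --deltas '[[[0.01, -0.03, 0, 0, 0, 1, 1], [0.02, -0.07, 0, 0, 0, 3, 1], [0.035, -0.11, 0, 0, 0, 5, 1], [0.045, -0.15, 0, 0, 0, 7, 1], [0.055, -0.19, 0, 0, 0, 9, 1], [0.07, -0.23, 0, 0, 0, 11, 1], [0.08, -0.265, 0, 0, 0, 11, 1], [0.092, -0.3, 0, 0, 0, 11, 1]]]'

```text
clock: 16.03
position: [0.4865, -0.3946, 0.292]
eef_rot: [0.0, 0.071, 0.997, 0.0]
contact_force: [0.8, -0.2, -1.9]
gripper_width: 0.0195
finger_force: 50.0
```

```bash
python3 go.py .4855 -.4075 .291
```

```text
t 16.0333 pos [ 0.4865 -0.3946  0.292 ] yaw 81.83 w 0.0195
[0.4855, -0.4075, 0.291] -> [-0.0008 -0.0129  0.001 ]
```

Request:
send_rows --deltas '[[[-0.001, -0.006, 0, 0, 0, 0, 1], [-0.001, -0.013, 0, 0, 0, 0, 1], [-0.001, -0.013, 0, 0, 0, 0, 1], [-0.001, -0.013, 0, 0, 0, 0, 1], [-0.001, -0.013, 0.02, 0, 0, 0, 1], [-0.001, -0.013, 0.04, 0, 0, 0, 1], [-0.001, -0.013, 0.06, 0, 0, 0, 1], [-0.001, -0.013, 0.075, 0, 0, 0, 1]]]'

```text
clock: 16.7
position: [0.487, -0.4039, 0.2158]
eef_rot: [-0.0, 0.07, 0.998, 0.0]
contact_force: [0.2, 0.1, -3.0]
gripper_width: 0.0196
finger_force: 50.0
```

```bash
python3 go.py .4855 -.4075 .127
```

```text
t 16.7 pos [ 0.487  -0.4039  0.2158] yaw 81.99 w 0.0196
[0.4855, -0.4075, 0.127] -> [ 0.0009 -0.0039  0.0888]
```

Request:
send_rows --deltas '[[[0.001, -0.003, 0, 0, 0, 0, 1], [0.001, -0.003, 0, 0, 0, 0, 1], [0.001, -0.003, 0.02, 0, 0, 0, 1], [0.001, -0.003, 0.04, 0, 0, 0, 1], [0.001, -0.003, 0.055, 0, 0, 0, 1], [0.001, -0.003, 0.07, 0, 0, 0, 1], [0.001, -0.003, 0.08, 0, 0, 0, 1], [0.001, -0.003, 0.085, 0, 0, 0, 1]]]'

```text
clock: 17.37
position: [0.4851, -0.4085, 0.1321]
eef_rot: [0.0, 0.071, 0.997, 0.0]
contact_force: [-0.3, 0.1, -3.1]
gripper_width: 0.0198
finger_force: 50.0
```

```bash
python3 go.py .4855 -.4075 .126
```

```text
t 17.3667 pos [ 0.4851 -0.4085  0.1321] yaw 81.88 w 0.0198
[0.4855, -0.4075, 0.126] -> [-0.0003  0.001   0.0061]
```

Request:
send_rows --deltas '[[[0, 0, 0.002, 0, 0, 0, 1], [0, 0, 0.004, 0, 0, 0, 1], [0, 0, 0.005, 0, 0, 0, 1], [0, 0, 0.005, 0, 0, 0, 1], [0, 0, 0.005, 0, 0, 0, 0.3], [0, 0, 0.005, 0, 0, 0, 0], [0, 0, 0.005, 0, 0, 0, -0.2], [0, 0, 0.005, 0, 0, 0, -0.2]]]'

```text
clock: 18.03
position: [0.4849, -0.409, 0.1278]
eef_rot: [0.0, 0.071, 0.997, -0.0]
contact_force: [0.9, 0.0, -0.0]
gripper_width: 0.0429
finger_force: 0.0
```

Request:
send_rows --deltas '[[[0, 0, 0, 0, 0, 0, -0.2], [0, 0, 0, 0, 0, 0, -0.2], [0, 0, -0.02, 0, 0, 0, -0.2], [0, 0, -0.05, 0, 0, 0, -0.2], [0, 0, -0.08, 0, 0, 0, -0.2], [0, 0, -0.11, 0, 0, 0, -0.2], [0, 0, -0.14, 0, 0, 0, -0.2], [0, 0, -0.15, 0, 0, 0, -0.2]]]'

```text
clock: 18.7
position: [0.4853, -0.4094, 0.283]
eef_rot: [0.003, 0.071, 0.997, -0.002]
contact_force: [1.3, 0.4, -0.2]
gripper_width: 0.0524
finger_force: 0.0
```

```bash
python3 go.py .5178 -.1125 .2; python3 -c "
from h import *
grab('wrist','pics/w7.png')"
```

```text
t 18.7 pos [ 0.4853 -0.4094  0.283 ] yaw 81.84 w 0.0524
[0.5178, -0.1125, 0.2] -> [0.0105 0.2988 0.0817]
```

View pics/w7.png

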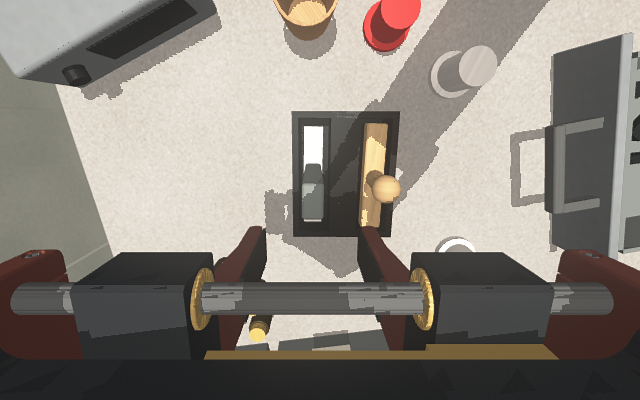

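The scraper stands straight in its slot and the brush hasn't moved. Now I'll shut the drawer.

Request:
send_rows --deltas '[[[0.01, 0.299, 0.08, 0, 0, -11, -0.2], [0.01, 0.299, 0.08, 0, 0, -11, -0.2], [0.01, 0.299, 0.08, 0, 0, -11, -0.2], [0.01, 0.299, 0.08, 0, 0, -11, -0.2], [0.01, 0.299, 0.08, 0, 0, -11, -0.2], [0.01, 0.299, 0.08, 0, 0, -11, -0.2], [0.01, 0.299, 0.08, 0, 0, -11, -0.2], [0.01, 0.299, 0.08, 0, 0, -11, -0.2]]]'

```text
clock: 19.42
position: [0.5163, -0.1069, 0.1932]
eef_rot: [-0.002, -0.026, 1.0, 0.002]
contact_force: [-1.1, -0.9, 0.9]
gripper_width: 0.0526
finger_force: 0.0
```

```bash
python3 go.py .5178 -.1125 .064
```

```text
t 19.4167 pos [ 0.5163 -0.1069  0.1932] yaw 93.03 w 0.0526
[0.5178, -0.1125, 0.064] -> [-0.0017 -0.0061  0.1292]
```

Request:
send_rows --deltas '[[[-0.001, -0.003, 0, 0, 0, 0, -0.2], [-0.001, -0.003, 0.03, 0, 0, 0, -0.2], [-0.001, -0.003, 0.06, 0, 0, 0, -0.2], [-0.001, -0.003, 0.09, 0, 0, 0, -0.2], [-0.001, -0.003, 0.12, 0, 0, 0, -0.2], [-0.001, -0.003, 0.134, 0, 0, 0, -0.2], [-0.001, -0.003, 0.134, 0, 0, 0, 0.3], [-0.001, -0.003, 0.134, 0, 0, 0, 1]]]' --force 40

```text
clock: 20.08
position: [0.5174, -0.115, 0.0616]
eef_rot: [-0.002, -0.024, 1.0, 0.0]
contact_force: [-0.6, -0.3, 0.1]
gripper_width: 0.0428
finger_force: 0.0
```

Request:
send_rows --deltas '[[[0, 0, 0, 0, 0, 0, 1], [0, 0, 0, 0, 0, 0, 1], [0, 0, 0, 0, 0, 0, 1], [0, 0.01, 0, 0, 0, 0, 1], [0, 0.025, 0, 0, 0, 0, 1], [0, 0.04, 0, 0, 0, 0, 1], [0, 0.055, 0, 0, 0, 0, 1], [0, 0.07, 0, 0, 0, 0, 1]]]'

```text
clock: 20.75
position: [0.5157, -0.044, 0.0646]
eef_rot: [0.001, -0.025, 1.0, -0.001]
contact_force: [1.1, -2.5, 0.1]
gripper_width: 0.0142
finger_force: 40.0
```

Request:
send_rows --deltas '[[[0, 0.015, 0, 0, 0, 0, 1], [0, 0.03, 0, 0, 0, 0, 1], [0, 0.045, 0, 0, 0, 0, 1], [0, 0.06, 0, 0, 0, 0, 1], [0, 0.072, 0, 0, 0, 0, 1], [0, 0.082, 0, 0, 0, 0, 1], [0, 0.09, 0, 0, 0, 0, 1], [0, 0.092, 0, 0, 0, 0, 1]]]'

```text
clock: 21.42
position: [0.5113, 0.0487, 0.0646]
eef_rot: [0.002, -0.025, 1.0, 0.0]
contact_force: [2.5, -1.2, 6.1]
gripper_width: 0.0142
finger_force: 40.0
```

```bash
python3 go.py .5095 .055 .064
```

```text
t 21.4167 pos [0.5113 0.0487 0.0646] yaw 92.9 w 0.0142
[0.5095, 0.055, 0.064] -> [0.0015 0.0064 0.0006]
```

Request:
send_rows --deltas '[[[0, 0.003, 0, 0, 0, 0, 1], [0, 0.005, 0, 0, 0, 0, 1], [0, 0.007, 0, 0, 0, 0, 1], [0, 0.009, 0, 0, 0, 0, 1], [0, 0.01, 0, 0, 0, 0, 1], [0, 0.01, 0, 0, 0, 0, 1]]]'

```text
clock: 21.92
position: [0.5111, 0.0527, 0.0646]
eef_rot: [0.001, -0.023, 1.0, -0.005]
contact_force: [2.5, -17.9, 5.8]
gripper_width: 0.0136
finger_force: 40.0
```

The stop is reached: 18 N on the pull with the position held at 0.0527. The drawer is shut, so I'll release and rise.

Request:
send_rows --deltas '[[[0, -0.008, 0, 0, 0, 0, 1], [0, -0.008, 0, 0, 0, 0, -0.2], [0, -0.008, 0, 0, 0, 0, -0.2], [0, -0.008, 0, 0, 0, 0, -0.2], [0, -0.008, -0.04, 0, 0, 0, -0.2], [0, -0.008, -0.08, 0, 0, 0, -0.2], [0, -0.008, -0.12, 0, 0, 0, -0.2], [0, -0.008, -0.16, 0, 0, 0, -0.2]]]'

```text
clock: 22.58
position: [0.5094, 0.05, 0.224]
eef_rot: [-0.001, -0.025, 1.0, 0.0]
contact_force: [0.1, -0.0, 0.1]
gripper_width: 0.052
finger_force: 0.0
```

```bash
python3 go.py; python3 -c "
from h import *
im,K,T=grab('top')
a=im[125:260,215:440,::-1]
cv2.imwrite('pics/t8.png',cv2.resize(a,None,fx=3.5,fy=3.5))
w,Kw,Tw=grab('wrist','pics/w8.png')
print(cast([[422.5,237.5]],.075,K,T))
g=im.astype(int).sum(2)/3
print(g[134:160:2,400:432:2].astype(int))
print(g[226:252:2,404:436:2].astype(int))
"
```

```text
t 22.5833 pos [0.5094 0.05   0.224 ] yaw 92.89 w 0.052
[[ 0.38470611 -0.20685631]]
[[144 145 150 145 151 148 149 167 193 185 162 149 149 147 151 148]
 [147 148 149 147 147 148 190 209 210 210 206 190 152 151 146 150]
 [147 148 150 125 119 146 208 207 208 206 205 204 174 153 148 148]
 [149 148 145 132 110 196 209 209 208 210 208 209 201 150 146 146]
 [149 147 172 120  86 203 211 210 207 208 207 209 202 146 142 144]
 [147 146 181  89  81 162 208 210 210 210 209 209 198 148 148 149]
 [146 136 188  88  82 103 198 208 210 209 209 203 161 149 149 148]
 [150 139 200  96  89  92 110 166 201 202 197 164 146 147 147 147]
 [148 117 205 139  94  93  92  97 103 115 164 165 153 147 146 142]
 [151 129 171 209 126  98  97  98 104 164 193 153 150 150 149 147]
 [148 146 122 187 215 196 169 174 194 199 162 149 146 148 149 146]
 [147 149 149 125 152 197 212 205 167 154 150 151 148 150 148 147]
 [145 146 154 150 143 139 137 142 148 151 146 145 146 148 147 148]]
[[146 147 147 146 139 120 141 147 150 147 149 143 145 144 146 143]
 [144 144 145 114  97 112 118 119 139 148 141 144 145 148 148 144]
 [146 144 117 112 124 122 112 135 193 199 193 156 144 144 147 145]
 [146 136 132 127  99  82 151 211 214 214 212 212 168 144 144 147]
 [148 133 188 115  79 109 212 215 215 215 216 213 209 156 147 149]
 [146 131 195  96  76 136 214 216 216 213 216 211 212 175 149 148]
 [148 127 197  97  77 140 215 216 214 215 214 214 216 182 147 147]
 [146 130 205 103  82 128 215 215 216 218 214 214 215 165 146 149]
 [147 140 204 185  88  98 189 217 217 214 216 216 206 153 146 147]
 [145 144 145 209 166 105 106 186 215 212 215 210 162 151 146 151]
 [144 145 147 162 207 201 174 186 192 197 158 151 149 150 154 148]
 [149 148 145 147 152 170 192 195 166 159 147 152 152 146 155 149]
 [145 148 148 151 149 149 154 152 149 151 151 149 151 151 153 146]]
```

View pics/t8.png

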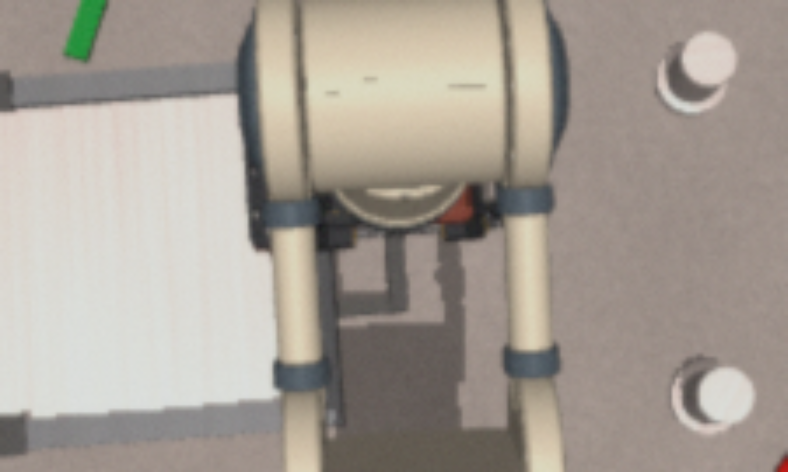

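The top view shows the shell tops at (417.6,142) and (422.2,238), and the drawer looks shut.

```bash
python3 -c "
from h import *
im,K,T=grab('top')
print(cast([[417.6,141.7],[422.2,237.9]],.075,K,T))
"; python3 go.py .3845 -.2065 .18
```

```text
[[ 0.65004529 -0.20790639]
 [ 0.38365208 -0.20598696]]
t 22.7333 pos [0.5114 0.05   0.227 ] yaw 92.89 w 0.0527
[0.3845, -0.2065, 0.18] -> [ 0.14   -0.2498  0.046 ]
```

Request:
send_rows --deltas '[[[0.14, -0.25, 0.045, 0, 0, 0, -1], [0.14, -0.25, 0.045, 0, 0, 0, -1], [0.14, -0.25, 0.045, 0, 0, 0, -1], [0.14, -0.25, 0.045, 0, 0, 0, -1], [0.14, -0.25, 0.045, 0, 0, 0, -1], [0.14, -0.25, 0.045, 0, 0, 0, -1], [0.14, -0.25, 0.045, 0, 0, 0, -1], [0.14, -0.25, 0.045, 0, 0, 0, -1]]]'

```text
clock: 23.4
position: [0.3788, -0.2114, 0.1741]
eef_rot: [-0.003, -0.021, 1.0, 0.001]
contact_force: [0.3, 0.6, -0.8]
gripper_width: 0.0878
finger_force: 0.0
```

```bash
python3 go.py .384 -.206 .033; python3 -c "
from h import *
im,K,T=grab('wrist')
p=proj([.384,-.206,.075],K,T); print(p)
b=im.astype(int); g=b.sum(2)/3; m=((g>150)&(b.max(2)-b.min(2)<18)).astype(np.uint8); x,y=p.astype(int)
o=np.zeros_like(m); o[max(0,y-60):y+60,x-60:x+60]=m[max(0,y-60):y+60,x-60:x+60]
for c in cv2.findContours(o,0,1)[0]:
    if cv2.contourArea(c)>300: (q,r)=cv2.minEnclosingCircle(c); print(q,r, cast([q],.075,K,T))
np.set_printoptions(linewidth=200); print(g[y-40:y+44:6,x-48:x+50:4].astype(int))
"
```

```text
t 23.4 pos [ 0.3788 -0.2114  0.1741] yaw 92.42 w 0.0878
[0.384, -0.206, 0.033] -> [-0.0064  0.005   0.1411]
[316.91100283 206.41098699]
(331.5, 189.5) 22.327213287353516 [[ 0.36794666 -0.19378931]]
(308.5, 172.5) 31.756988525390625 [[ 0.35362673 -0.21477487]]
[[216 218 226 224 219 223 219 221 220 223 159 228 255 184 135 144 148 148 136 224 220 216 219 216 217]
 [225 222 217 216 223 218 220 223 255 253 254 255 215 210 197 207 200 221 221 219 213 214 220 214 209]
 [213 222 214 224 223 222 225 254 253 163 159 144 143 141 143 139 192 253 171 217 217 215 219 213 214]
 [215 220 221 216 223 214 254 252 145 158 142 137 189 197 155 141 153 255 252 220 216 219 215 215 216]
 [218 220 214 221 218 215 252 255 150 199 203 200 198 194 199 201 254 138 251 224 224 216 213 213 219]
 [226 222 220 216 209 216 252 148 196 202 198 197 193 198 197 253 253 253 215 217 214 218 224 215 220]
 [142 144 144 225 224 219 164 196 201 198 196 193 197 255 253 253 253 253 254 227 212 140 145 140 146]
 [139 142 139 137 138 142 135 201 196 195 191 197 200 255 255 255 255 255 255 138 143 147 139 143 139]
 [141 141 141 136 138 140 136 198 194 190 198 198 193 196 197 195 192 192 196 136 139 136 143 147 146]
 [138 141 135 140 142 139 140 140 191 196 198 193 195 195 195 189 203 205 220 213 217 139 138 143 148]
 [138 141 140 140 143 138 140 135 144 153 193 194 193 195 190 191 144 136 137 212 217 141 138 143 139]
 [132 141 139 138 136 137 141 139 139 140 145 136 137 141 140 136 134 134 140 132 212 140 142 137 139]
 [137 140 141 141 138 141 136 136 142 139 142 140 134 135 136 137 140 136 134 144 211 132 139 137 138]
 [140 136 138 138 143 138 140 135 136 144 138 136 136 140 142 136 136 141 137 131 139 142 139 136 136]]
```

The wrist view confirms the shell within about 1 mm, so I'll descend after letting the arm settle.

Request:
send_rows --deltas '[[[0, 0, 0, 0, 0, 0, -1], [0, 0, 0.03, 0, 0, 0, -1], [0, 0, 0.06, 0, 0, 0, -1], [0, 0, 0.08, 0, 0, 0, -1], [0, 0, 0.1, 0, 0, 0, -1], [0, 0, 0.12, 0, 0, 0, -1], [0, 0, 0.135, 0, 0, 0, -1], [0, 0, 0.147, 0, 0, 0, -1]]]'

```text
clock: 24.12
position: [0.383, -0.2049, 0.0289]
eef_rot: [-0.001, -0.026, 1.0, 0.001]
contact_force: [-0.0, 0.4, 0.6]
gripper_width: 0.0876
finger_force: 0.0
```

Request:
send_rows --deltas '[[[0, 0, 0, 0, 0, 0, -1], [0, 0, 0, 0, 0, 0, -0.5], [0, 0, 0, 0, 0, 0, -0.2], [0, 0, 0, 0, 0, 0, 0.1], [0, 0, 0, 0, 0, 0, 0.5], [0, 0, 0, 0, 0, 0, 1], [0, 0, 0, 0, 0, 0, 1], [0, 0, 0, 0, 0, 0, 1]]]' --force 20

```text
clock: 24.78
position: [0.383, -0.2073, 0.0315]
eef_rot: [0.0, -0.025, 1.0, 0.0]
contact_force: [-0.6, 1.7, 0.9]
gripper_width: 0.0447
finger_force: 0.7
```

Request:
send_rows --deltas '[[[0, 0, -0.02, 0, 0, 0, 1], [0, 0, -0.04, 0, 0, 0, 1], [0, 0, -0.07, 0, 0, 0, 1], [0, 0, -0.1, 0, 0, 0, 1], [0, 0, -0.13, 0, 0, 0, 1], [0, 0, -0.16, 0, 0, 0, 1], [0, 0, -0.16, 0, 0, 0, 1], [0, 0, -0.16, 0, 0, 0, 1]]]'

```text
clock: 25.45
position: [0.3835, -0.2077, 0.1927]
eef_rot: [0.001, -0.025, 1.0, -0.001]
contact_force: [1.1, -0.5, -2.6]
gripper_width: 0.0432
finger_force: 20.0
```

```bash
python3 go.py .4503 .2355 .193
```

```text
t 25.45 pos [ 0.3835 -0.2077  0.1927] yaw 92.83 w 0.0432
[0.4503, 0.2355, 0.193] -> [-0.0887  0.4394 -0.0009]
```

Request:
send_rows --deltas '[[[-0.004, 0.02, 0, 0, 0, 0, 1], [-0.012, 0.055, 0, 0, 0, 0, 1], [-0.02, 0.095, 0, 0, 0, 0, 1], [-0.028, 0.135, 0, 0, 0, 0, 1], [-0.036, 0.175, 0, 0, 0, 0, 1], [-0.044, 0.215, 0, 0, 0, 0, 1], [-0.052, 0.25, 0, 0, 0, 0, 1], [-0.06, 0.285, 0, 0, 0, 0, 1]]]'

```text
clock: 26.12
position: [0.4276, 0.0823, 0.1886]
eef_rot: [-0.002, -0.025, 1.0, -0.0]
contact_force: [2.1, -1.0, -1.2]
gripper_width: 0.0432
finger_force: 20.0
```

Request:
send_rows --deltas '[[[-0.006, 0.035, 0, 0, 0, 0, 1], [-0.012, 0.07, 0, 0, 0, 0, 1], [-0.02, 0.1, 0, 0, 0, 0, 1], [-0.024, 0.125, 0, 0, 0, 0, 1], [-0.027, 0.142, 0, 0, 0, 0, 1], [-0.029, 0.154, 0, 0, 0, 0, 1], [-0.029, 0.154, 0, 0, 0, 0, 1], [-0.029, 0.154, 0, 0, 0, 0, 1]]]'

```text
clock: 26.78
position: [0.4495, 0.2353, 0.1895]
eef_rot: [-0.001, -0.025, 1.0, -0.001]
contact_force: [-0.5, -0.2, -2.5]
gripper_width: 0.0434
finger_force: 20.0
```

```bash
python3 go.py .4503 .2355 .147
```

```text
t 26.7833 pos [0.4495 0.2353 0.1895] yaw 92.88 w 0.0434
[0.4503, 0.2355, 0.147] -> [-0.0009  0.0002  0.0425]
```

Request:
send_rows --deltas '[[[0, 0, 0.01, 0, 0, 0, 1], [0, 0, 0.02, 0, 0, 0, 1], [0, 0, 0.03, 0, 0, 0, 1], [0, 0, 0.037, 0, 0, 0, 1], [0, 0, 0.041, 0, 0, 0, 1], [0, 0, 0.044, 0, 0, 0, 1], [0, 0, 0.044, 0, 0, 0, 1], [0, 0, 0.044, 0, 0, 0, 1]]]'

```text
clock: 27.45
position: [0.4501, 0.2356, 0.1473]
eef_rot: [0.0, -0.025, 1.0, 0.0]
contact_force: [-0.1, 0.5, -0.7]
gripper_width: 0.0432
finger_force: 20.0
```

Request:
send_rows --deltas '[[[0, 0, 0, 0, 0, 0, -0.1], [0, 0, 0, 0, 0, 0, -0.3], [0, 0, 0, 0, 0, 0, -0.6], [0, 0, 0, 0, 0, 0, -1], [0, 0, 0, 0, 0, 0, -1], [0, 0, 0, 0, 0, 0, -1], [0, 0, 0, 0, 0, 0, -1], [0, 0, -0.02, 0, 0, 0, -1]]]'

```text
clock: 28.12
position: [0.4484, 0.2349, 0.1632]
eef_rot: [-0.003, -0.025, 1.0, -0.001]
contact_force: [-0.6, -0.0, -0.4]
gripper_width: 0.0875
finger_force: 0.0
```

Request:
send_rows --deltas '[[[0, 0, -0.03, 0, 0, 0, -1], [0, 0, -0.06, 0, 0, 0, -1], [0, 0, -0.09, 0, 0, 0, -1], [0, -0.03, -0.1, 0, 0, 0, -1], [-0.02, -0.07, -0.1, 0, 0, 0, -1], [-0.04, -0.11, -0.1, 0, 0, 0, -1], [-0.07, -0.14, -0.1, 0, 0, 0, -1], [-0.09, -0.17, -0.1, 0, 0, 0, -1]]]'

```text
clock: 28.78
position: [0.5488, 0.0696, 0.2676]
eef_rot: [0.001, -0.025, 1.0, 0.0]
contact_force: [-0.3, 0.4, 0.2]
gripper_width: 0.0878
finger_force: 0.0
```

```bash
python3 go.py .65 -.208 .18
```

```text
t 28.7833 pos [0.5488 0.0696 0.2676] yaw 92.87 w 0.0878
[0.65, -0.208, 0.18] -> [-0.0871 -0.2824  0.0877]
```

Request:
send_rows --deltas '[[[-0.087, -0.28, 0.087, 0, 0, 0, -1], [-0.087, -0.28, 0.087, 0, 0, 0, -1], [-0.087, -0.28, 0.087, 0, 0, 0, -1], [-0.087, -0.28, 0.087, 0, 0, 0, -1], [-0.087, -0.28, 0.087, 0, 0, 0, -1], [-0.087, -0.28, 0.087, 0, 0, 0, -1], [-0.087, -0.28, 0.087, 0, 0, 0, -1], [-0.087, -0.28, 0.087, 0, 0, 0, -1]]]'

```text
clock: 29.45
position: [0.6481, -0.2093, 0.1762]
eef_rot: [-0.002, -0.023, 1.0, -0.0]
contact_force: [0.0, -0.5, -0.6]
gripper_width: 0.0879
finger_force: 0.0
```

Request:
send_rows --deltas '[[[0, 0, 0, 0, 0, 0, -1], [0, 0, 0, 0, 0, 0, -1], [0, 0, 0, 0, 0, 0, -1]]]'

```text
clock: 29.7
position: [0.6487, -0.2029, 0.1812]
eef_rot: [0.001, -0.025, 1.0, 0.0]
contact_force: [0.1, 0.1, 0.1]
gripper_width: 0.0877
finger_force: 0.0
```

```bash
python3 go.py .65 -.208 .032; python3 -c "
from h import *
im,K,T=grab('wrist')
p=proj([.65,-.208,.075],K,T); print(p); x,y=p.astype(int)
g=im.astype(int).sum(2)/3
np.set_printoptions(linewidth=200); print(g[y-40:y+44:6,x-48:x+50:4].astype(int))
"
```

```text
t 29.7 pos [ 0.6487 -0.2029  0.1812] yaw 92.91 w 0.0877
[0.65, -0.208, 0.032] -> [-0.0009 -0.0052  0.1492]
[305.66178469 198.92266968]
[[199 212 207 204 210 203 209 206 214 212 213 134 139 136 136 132 212 213 213 213 204 208 202 204 209]
 [207 204 210 210 207 209 216 205 210 140 200 192 193 195 193 253 254 207 213 215 210 200 204 204 199]
 [204 211 210 215 214 211 214 207 253 202 194 130 133 132 150 156 253 251 211 208 211 207 213 206 212]
 [202 201 202 208 210 215 207 251 251 125 133 132 133 132 151 149 143 255 250 189 219 208 210 205 203]
 [207 202 211 201 207 211 206 249 146 167 187 186 185 252 252 252 255 139 250 251 216 214 212 212 210]
 [209 207 203 208 203 212 208 253 187 186 186 187 255 252 252 252 252 253 241 251 207 205 211 202 209]
 [213 216 215 206 206 214 209 184 188 188 188 185 252 252 251 251 252 252 252 243 211 210 209 214 208]
 [134 136 133 134 133 214 139 185 184 186 185 253 251 251 251 252 251 251 253 212 217 211 218 214 139]
 [132 135 138 135 135 137 141 164 187 187 181 255 255 254 254 252 199 193 195 132 136 134 130 136 136]
 [134 135 132 142 138 133 142 139 186 184 184 184 184 184 183 181 182 183 132 136 136 137 137 136 134]
 [135 137 137 131 134 135 129 135 135 158 189 190 189 189 190 188 192 134 137 134 129 201 209 133 133]
 [136 131 133 132 132 138 132 138 132 132 132 138 138 138 133 136 131 136 135 131 131 127 212 131 134]
 [133 137 129 135 131 128 133 132 138 134 136 131 132 131 134 138 134 133 133 137 126 133 201 221 132]
 [126 131 132 133 133 130 134 136 133 134 129 132 131 137 135 137 133 132 136 132 134 131 136 129 134]]
```

Request:
send_rows --deltas '[[[-0.001, -0.003, 0, 0, 0, 0, -1], [-0.001, -0.003, 0.03, 0, 0, 0, -1], [-0.001, -0.003, 0.06, 0, 0, 0, -1], [-0.001, -0.003, 0.08, 0, 0, 0, -1], [-0.001, -0.003, 0.1, 0, 0, 0, -1], [-0.001, -0.003, 0.12, 0, 0, 0, -1], [-0.001, -0.003, 0.138, 0, 0, 0, -1], [-0.001, -0.003, 0.148, 0, 0, 0, -1]]]'

```text
clock: 30.42
position: [0.649, -0.2058, 0.0304]
eef_rot: [-0.001, -0.026, 1.0, 0.0]
contact_force: [-1.4, 0.6, -1.2]
gripper_width: 0.0873
finger_force: 0.0
```

Request:
send_rows --deltas '[[[0, 0, 0, 0, 0, 0, -1], [0, 0, 0, 0, 0, 0, -0.5], [0, 0, 0, 0, 0, 0, -0.2], [0, 0, 0, 0, 0, 0, 0.1], [0, 0, 0, 0, 0, 0, 0.5], [0, 0, 0, 0, 0, 0, 1], [0, 0, 0, 0, 0, 0, 1], [0, 0, 0, 0, 0, 0, 1]]]' --force 20

```text
clock: 31.08
position: [0.6497, -0.2073, 0.0324]
eef_rot: [0.0, -0.025, 1.0, -0.0]
contact_force: [-0.2, 0.1, 0.7]
gripper_width: 0.0447
finger_force: 0.5
```

Request:
send_rows --deltas '[[[0, 0, 0, 0, 0, 0, 1], [0, 0, -0.03, 0, 0, 0, 1], [0, 0, -0.06, 0, 0, 0, 1], [0, 0, -0.09, 0, 0, 0, 1], [0, 0, -0.12, 0, 0, 0, 1], [0, 0, -0.15, 0, 0, 0, 1], [0, 0, -0.175, 0, 0, 0, 1], [0, 0, -0.175, 0, 0, 0, 1]]]'

```text
clock: 31.75
position: [0.6512, -0.2079, 0.2144]
eef_rot: [0.005, -0.025, 1.0, -0.002]
contact_force: [1.4, -1.0, -0.3]
gripper_width: 0.0432
finger_force: 20.0
```

```bash
python3 go.py .5503 .2403 .207
```

```text
t 31.75 pos [ 0.6512 -0.2079  0.2144] yaw 92.84 w 0.0432
[0.5503, 0.2403, 0.207] -> [0.0786 0.4526 0.0048]
```

Request:
send_rows --deltas '[[[0.003, 0.02, 0, 0, 0, 0, 1], [0.01, 0.055, 0, 0, 0, 0, 1], [0.016, 0.095, 0, 0, 0, 0, 1], [0.023, 0.135, 0, 0, 0, 0, 1], [0.03, 0.175, 0, 0, 0, 0, 1], [0.037, 0.215, 0, 0, 0, 0, 1], [0.043, 0.25, 0, 0, 0, 0, 1], [0.05, 0.285, 0, 0, 0, 0, 1]]]'

```text
clock: 32.42
position: [0.5844, 0.0767, 0.2048]
eef_rot: [-0.001, -0.025, 1.0, -0.0]
contact_force: [0.9, -0.1, -1.5]
gripper_width: 0.0438
finger_force: 20.0
```

Request:
send_rows --deltas '[[[0.005, 0.035, 0, 0, 0, 0, 1], [0.01, 0.07, 0, 0, 0, 0, 1], [0.016, 0.1, 0, 0, 0, 0, 1], [0.022, 0.13, 0, 0, 0, 0, 1], [0.026, 0.15, 0, 0, 0, 0, 1], [0.028, 0.165, 0, 0, 0, 0, 1], [0.028, 0.167, 0, 0, 0, 0, 1], [0.028, 0.167, 0, 0, 0, 0, 1]]]'

```text
clock: 33.08
position: [0.5488, 0.2407, 0.2052]
eef_rot: [-0.001, -0.026, 1.0, -0.001]
contact_force: [0.2, 0.3, -2.7]
gripper_width: 0.0429
finger_force: 20.0
```

```bash
python3 go.py .5503 .2403 .148
```

```text
t 33.0833 pos [0.5488 0.2407 0.2052] yaw 92.93 w 0.0429
[0.5503, 0.2403, 0.148] -> [-0.0016 -0.0004  0.0572]
```

Request:
send_rows --deltas '[[[0, 0, 0.01, 0, 0, 0, 1], [0, 0, 0.022, 0, 0, 0, 1], [0, 0, 0.034, 0, 0, 0, 1], [0, 0, 0.044, 0, 0, 0, 1], [0, 0, 0.052, 0, 0, 0, 1], [0, 0, 0.056, 0, 0, 0, 1], [0, 0, 0.058, 0, 0, 0, 1], [0, 0, 0.058, 0, 0, 0, 1]]]'

```text
clock: 33.75
position: [0.5492, 0.2401, 0.1487]
eef_rot: [-0.0, -0.025, 1.0, -0.0]
contact_force: [-0.3, 0.1, -1.1]
gripper_width: 0.0431
finger_force: 20.0
```

Request:
send_rows --deltas '[[[0, 0, 0.001, 0, 0, 0, 1], [0, 0, 0.001, 0, 0, 0, 1]]]'

```text
clock: 33.92
position: [0.5496, 0.2404, 0.1488]
eef_rot: [0.001, -0.025, 1.0, 0.0]
contact_force: [0.0, 0.2, -0.8]
gripper_width: 0.0432
finger_force: 20.0
```

Contact with the top: z stopped falling and the weight on the wrist dropped. I'll release and retreat clear of the cameras.

Request:
send_rows --deltas '[[[0, 0, 0, 0, 0, 0, -0.1], [0, 0, 0, 0, 0, 0, -0.3], [0, 0, 0, 0, 0, 0, -0.6], [0, 0, 0, 0, 0, 0, -1], [0, 0, 0, 0, 0, 0, -1], [0, 0, 0, 0, 0, 0, -1], [0, 0, 0, 0, 0, 0, -1], [0, 0, -0.02, 0, 0, 0, -1]]]'

```text
clock: 34.58
position: [0.5477, 0.2397, 0.1637]
eef_rot: [-0.004, -0.025, 1.0, -0.001]
contact_force: [-0.1, -0.1, -0.7]
gripper_width: 0.0872
finger_force: 0.0
```

Request:
send_rows --deltas '[[[0, 0, -0.03, 0, 0, 0, -1], [0, 0, -0.06, 0, 0, 0, -1], [0, 0, -0.09, 0, 0, 0, -1], [0, -0.03, -0.11, 0, 0, 0, -1], [0.02, -0.07, -0.11, 0, 0, 0, -1], [0.04, -0.11, -0.11, 0, 0, 0, -1], [0.06, -0.14, -0.11, 0, 0, 0, -1], [0.08, -0.17, -0.11, 0, 0, 0, -1]]]'

```text
clock: 35.25
position: [0.4768, 0.0648, 0.2782]
eef_rot: [0.0, -0.025, 1.0, -0.0]
contact_force: [0.6, -2.0, 0.6]
gripper_width: 0.0879
finger_force: 0.0
```

Request:
send_rows --deltas '[[[0.05, -0.25, 0, 0, 0, 0, -1], [0.05, -0.25, 0, 0, 0, 0, -1], [0.05, -0.25, 0, 0, 0, 0, -1], [0.05, -0.25, 0, 0, 0, 0, -1], [0.05, -0.25, 0, 0, 0, 0, -1], [0.05, -0.25, 0, 0, 0, 0, -1], [0.05, -0.25, 0, 0, 0, 0, -1], [0.05, -0.25, 0, 0, 0, 0, -1]]]'

```text
clock: 35.92
position: [0.4397, -0.1877, 0.2778]
eef_rot: [-0.0, -0.022, 1.0, 0.0]
contact_force: [-0.0, 0.9, 0.2]
gripper_width: 0.088
finger_force: 0.0
```

```bash
python3 -c "
from h import *
im,K,T=grab('top')
cv2.imwrite('pics/t9.png',im[:,:,::-1])
b=im.astype(int); 
print('expected shut pull centre', proj([.5095,.0515,.084],K,T), 'shell tops',proj([.4503,.2355,.19],K,T),proj([.5503,.2403,.19],K,T))
"
```

```text
expected shut pull centre [325.72269672 193.60746295] shell tops [251.14029989 213.82452766] [249.08446661 173.42314471]
```

View pics/t9.png

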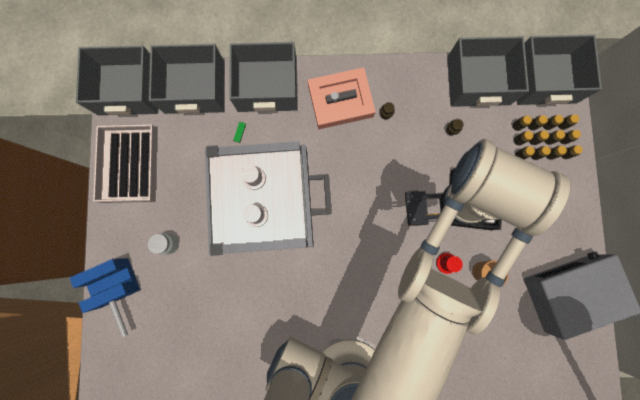

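The shells stand on the top at (251,175) and (253,214), and the drawer looks shut. I'll compare the pull numerically with the first picture, then hand in.

```bash
python3 -c "
import cv2,numpy as np
for f in ('top0','t9'):
    g=cv2.imread(f'pics/{f}.png').mean(2); print(g[190:200,318:334].mean(0).astype(int))
from station import ctrl
s=ctrl.get_state(); print(np.abs(s['joint_vel']).max(), ctrl.close_job())
"
```

```text
[153 151 150 152 149 132  90  90  90  90  99 134 152 153 153 153]
[150 149 149 149 149 148 133  86  86  88  88  92 114 147 150 151]
the job is handed in; nothing more can be done
0.05153777914455563 None
```

I did all the steps and handed the job in; the hand-in returned no verdict, so I can't confirm it passed. All 5 offcuts are in the drawer, which is shut to within about 2.5 mm by the picture. The scraper is back in its slot, both shells stand on the cleared top, and no bystander appears to have moved.

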